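Lay the sorted iron heads in their order trays

ROBOT

A 7-joint arm with a two-finger parallel gripper is mounted at the origin on the work surface. World frame = base frame: x ahead of the robot, y to its left, z up, the work surface at z = 0. Lengths are in m, angles in rad, forces in N, time in s.
With the tool pointing down it reaches from about 0.425 to 1.025 m from the base axis. Payload 3.6 kg.
Tool frame: the origin (TCP) lies on the centre line of the jaws, within the pads' length; the fingertips stand 19 mm ahead of it and the grasp point (between the pads) is the TCP; z points along the fingers, y is the line along which they close (so a half turn about z gives the same grasp; the last joint's range is limited). The gripper opens to 85 mm and grips with 20 to 120 N. Pads are 22 mm wide; open, the fingers measure 114 mm over their backs; the gripper's body (76 mm by 85 mm) begins 54 mm behind the grasp point. The pads swing forward as they close: fully open they stand 13 mm farther back than shut.
Start: joints at [1.099, 0.591, 0.048, 1.609, -0.033, 0.943, -0.034], TCP at [0.268, -0.674, 0.25] pointing down, gripper open.
Joint ranges: [-2.69, 2.69], [-0.47, 2.24], [-1.27, 1.36], [0.19, 2.51], [-1.53, 4.68], [0.08, 2.07], [-3.09, 3.09]. Speed limits (rad/s): [2.57, 2.57, 3.14, 3.14, 3.14, 3.14, 3.14].

INTERFACE

Orientations are given as a unit quaternion [x, y, z, w].
In Python, from bench import r gives the robot as it stands. The module is installed in compiled form; this text tells all that it offers.
- The arm moves only by the tool move_arm, never from a script. Its argument "deltas" is a list of rows, each a list of 6 numbers: the shift along the world's x, y, z in m, then the turn, a rotation vector about the world's x, y, z in rad. In form: [[tx, ty, tz, wx, wy, wz], ...]. A call has 1 to 20 rows; each row is the pose to reach, as a shift and turn from the pose commanded when the call began; what a row does not reach only later rows make up. A row lasts 1/8 s, in which the tool goes at most 62.5 mm and 10.7 degrees, less where a joint would pass 70% of its speed; a pose out of reach is approached as far as the arm can. A call with a gripper value outside its range is refused whole. "fingers" is the opening, from 0 (shut) to 1 (fully open), set as the call begins (left out, the last holds). The fingers move at their own pace and stop on an object; "force" is the grip in N (left out, the last holds). Time passes only in rows, so rows that repeat a pose let the fingers close. It gives the time, the measured TCP pose, the force, the opening and the grip force at its end, in the units of the state.
- r.state(): the state, without advancing time (a new reading comes with each control period).
- r.read_camera(name): name is "scene" or "top"; returns (picture, depth): 400x640x3 uint8, red, green, blue; 400x640 float32, m along the optical axis (not along the pixel's ray), 0 where there is no reading.
- r.camera_info(name): a dict with "vertical_fov" (degrees; the focal length in pixels is half the picture's height over the tangent of half this angle, whatever the lens; pixels are square), "cx", "cy" (the principal point, pixels), "world_to_cam" (4x4, takes a point from world to camera coordinates). Camera axes: x right, y down, z forward; pixel columns grow to the right and rows downward; lengths in m; the calibration is good to about 2 mm. A picture is of the moment at which its call begins. camera_info takes no time and is no camera call.
- r.close_job(): hands the job in; it is judged then, once.
The state is a dict: "time_s": time; "qpos": joint angles; "joint_velocities": joint speeds; "joint_torque": joint torques, N m; "tcp_pos": TCP position; "orientation": TCP orientation; "force": force on the tool from outside, world axes, zero at the start; "wrist_torque": the same for the moment, N m; "width": finger opening in m; "grip_force": force on a finger pad.
Only numpy, scipy, OpenCV 4.12 (cv2) and the standard library are available. Lean on these libraries where they do the work, as an engineer would, in place of code of your own. Each camera call takes 0.05 s, during which the arm holds its last target. There are 200 camera calls.

TASK

Four iron heads on the club builder's bench are coded with a coloured dot for the order they belong to. Lay each iron head face up, set down gently and not dropped, in the tray of its own colour, centred on the outline in the foam with blade and hosel the same way as the outline. The black hybrid head and the putter head are not part of these orders: leave them where they are.

Things in the scene. Friction and masses are not known exactly. Their poses are not given: they have to be found in the camera images.
- iron_red_center (a point): Chrome golf iron head, red dot (22 mm) on its face; loose, 0.26 kg, flat on its back. Point: mid-blade, 9 mm above its underside. x heel to toe, y sole to topline, z up. Blade x -45 to 42 mm; at x=0 y -25 (sole, 20 mm high) to 21 mm (topline, 12 high), these edges nearly parallel to x: grasp across y. Hosel, 14 mm tube, ends 66 mm back in x, 36 in +y, up to 40 mm high.
- iron_blue_center (a point): Chrome golf iron head, blue dot (22 mm) on its face; loose, 0.26 kg, flat on its back. Point: mid-blade, 9 mm above its underside. x heel to toe, y sole to topline, z up. Blade x -45 to 42 mm; at x=0 y -25 (sole, 20 mm high) to 21 mm (topline, 12 high), these edges nearly parallel to x: grasp across y. Hosel, 14 mm tube, ends 66 mm back in x, 36 in +y, up to 40 mm high.
- iron_yellow_center (a point): Chrome golf iron head, yellow dot (22 mm) on its face; loose, 0.26 kg, flat on its back. Point: mid-blade, 9 mm above its underside. x heel to toe, y sole to topline, z up. Blade x -45 to 42 mm; at x=0 y -25 (sole, 20 mm high) to 21 mm (topline, 12 high), these edges nearly parallel to x: grasp across y. Hosel, 14 mm tube, ends 66 mm back in x, 36 in +y, up to 40 mm high.
- iron_green_center (a point): Chrome golf iron head, green dot (22 mm) on its face; loose, 0.26 kg, flat on its back. Point: mid-blade, 9 mm above its underside. x heel to toe, y sole to topline, z up. Blade x -45 to 42 mm; at x=0 y -25 (sole, 20 mm high) to 21 mm (topline, 12 high), these edges nearly parallel to x: grasp across y. Hosel, 14 mm tube, ends 66 mm back in x, 36 in +y, up to 40 mm high.
- tray_red_mark (a point): Red tray, fixed, 148 x 128 mm, rim 18 mm high, foam floor 8 mm above bench bearing a red flush outline of an iron head (drawn only). Point: on the foam at the outline's hosel end; axes as on the heads. Outline's mid-blade is 66 mm along +x, 36 along -y from it; a head lying right has its axes parallel to these, its point 9 mm over the foam. 35 mm free foam either side of the blade.
- tray_blue_mark (a point): Blue tray, fixed, 148 x 128 mm, rim 18 mm high, foam floor 8 mm above bench bearing a blue flush outline of an iron head (drawn only). Point: on the foam at the outline's hosel end; axes as on the heads. Outline's mid-blade is 66 mm along +x, 36 along -y from it; a head lying right has its axes parallel to these, its point 9 mm over the foam. 35 mm free foam either side of the blade.
- tray_yellow_mark (a point): Yellow tray, fixed, 148 x 128 mm, rim 18 mm high, foam floor 8 mm above bench bearing a yellow flush outline of an iron head (drawn only). Point: on the foam at the outline's hosel end; axes as on the heads. Outline's mid-blade is 66 mm along +x, 36 along -y from it; a head lying right has its axes parallel to these, its point 9 mm over the foam. 35 mm free foam either side of the blade.
- tray_green_mark (a point): Green tray, fixed, 148 x 128 mm, rim 18 mm high, foam floor 8 mm above bench bearing a green flush outline of an iron head (drawn only). Point: on the foam at the outline's hosel end; axes as on the heads. Outline's mid-blade is 66 mm along +x, 36 along -y from it; a head lying right has its axes parallel to these, its point 9 mm over the foam. 35 mm free foam either side of the blade.
- hybrid_center (a point): Bystander: black hybrid club head, rounded, 98 x 61 mm and 37 mm high, with a short hosel up to 56 mm high; loose, 0.23 kg, standing on its sole among the iron heads. The point is its middle, 18 mm above the bench.
- putter_center (a point): Bystander: grey steel blade putter head, 114 x 35 mm, 25 mm high, with a bent neck up to 65 mm high; loose, 0.35 kg, on its sole in the row of trays. The point is its middle, 12 mm above the bench.
Things that resemble listed ones, but are neither listed nor needed, are in the scene too. Leave any orange look-alike of the part that bears iron_blue_center alone. What is shaped like the part that bears iron_red_center but purple or turquoise is not meant.

How it is judged:
At the end, for the whole second after the job is handed in: Each iron head lies at rest, released, face up and flat on the foam of the tray of its own colour, blade middle within 14 mm (each way) and heel-to-toe line within 15 degrees of the outline, hosel at the outline's hosel end; hybrid and putter heads moved less than 15 mm (x of iron_red_center in the frame of tray_red_mark between 0.052 and 0.08 m and y of iron_red_center in the frame of tray_red_mark between -0.05 and -0.022 m and z of iron_red_center in the frame of tray_red_mark between 0.005 and 0.013 m and angle between the x axis of iron_red_center and the x axis of tray_red_mark, either way round below 0.26 rad and x of tray_red_mark in the frame of iron_red_center below -0.03 m and angle between each of iron_red_center, iron_blue_center, iron_yellow_center, iron_green_center's own z axis and vertical below 0.12 rad and linear speed of each of iron_red, iron_blue, iron_yellow, iron_green below 0.02 m/s and x of iron_blue_center in the frame of tray_blue_mark between 0.052 and 0.08 m and y of iron_blue_center in the frame of tray_blue_mark between -0.05 and -0.022 m and z of iron_blue_center in the frame of tray_blue_mark between 0.005 and 0.013 m and angle between the x axis of iron_blue_center and the x axis of tray_blue_mark, either way round below 0.26 rad and x of tray_blue_mark in the frame of iron_blue_center below -0.03 m and x of iron_yellow_center in the frame of tray_yellow_mark between 0.052 and 0.08 m and y of iron_yellow_center in the frame of tray_yellow_mark between -0.05 and -0.022 m and z of iron_yellow_center in the frame of tray_yellow_mark between 0.005 and 0.013 m and angle between the x axis of iron_yellow_center and the x axis of tray_yellow_mark, either way round below 0.26 rad and x of tray_yellow_mark in the frame of iron_yellow_center below -0.03 m and x of iron_green_center in the frame of tray_green_mark between 0.052 and 0.08 m and y of iron_green_center in the frame of tray_green_mark between -0.05 and -0.022 m and z of iron_green_center in the frame of tray_green_mark between 0.005 and 0.013 m and angle between the x axis of iron_green_center and the x axis of tray_green_mark, either way round below 0.26 rad and x of tray_green_mark in the frame of iron_green_center below -0.03 m); the robot touches nothing.
It fails at once if the hybrid head is pushed more than 15 mm from where it lay (distance of hybrid_center from where it was at the start of the episode above 0.015 m).
It fails at once if the putter head is pushed more than 15 mm from where it lay (distance of putter_center from where it was at the start of the episode above 0.015 m).
It fails at once if an iron head is dropped (falls free of the fingers at over 0.55 m/s, a drop of some 15 mm) ((contact force between the fingers and iron_red below 0.1 N and linear speed of iron_red above 0.55 m/s) or (contact force between the fingers and iron_blue below 0.1 N and linear speed of iron_blue above 0.55 m/s) or (contact force between the fingers and iron_yellow below 0.1 N and linear speed of iron_yellow above 0.55 m/s) or (contact force between the fingers and iron_green below 0.1 N and linear speed of iron_green above 0.55 m/s)).
It fails at once if an iron head is pressed or banged into a tray with more than 60 N (contact force between any of iron_red, iron_blue, iron_yellow, iron_green and tray_red above 60 N or contact force between any of iron_red, iron_blue, iron_yellow, iron_green and tray_blue above 60 N or contact force between any of iron_red, iron_blue, iron_yellow, iron_green and tray_yellow above 60 N or contact force between any of iron_red, iron_blue, iron_yellow, iron_green and tray_green above 60 N).
It also fails if it takes over 104 s, if anything falls off the work surface, if the arm or the gripper's body presses on something with over 40 N, if the wrist force passes 120 N, or if a joint passes its speed limit or range.

## Working session

There is one attempt and no reset: what is moved stays moved. The work goes in short steps, Python scripts to look and compute and a tool call to move; the robot and the scene stay as the last step left them, time stands still between calls to the robot, and variables do not carry over. Pictures are saved under pics/ and viewed, at most 14 in all, crops included, and the job is handed in when it is done.

Besides the shell and the picture viewer there is one more tool, called after "Request:" as name(argument=value, ...), one argument or row to a line, values as JSON. move_arm: Moves the arm, as the interface text tells. Its arguments: {"type":"object","properties":{"deltas":{"type":"array","items":{"type":"array","items":{"type":"number"}}},"fingers":{"type":"number"},"force":{"type":"number"}},"required":["deltas"]}

```bash
mkdir -p pics; cat > h.py <<'E'
import numpy as np, cv2
from bench import r
def cam(n):
    im,d=r.read_camera(n); i=r.camera_info(n)
    f=200/np.tan(np.radians(i["vertical_fov"])/2)
    return im,d,f,i["cx"],i["cy"],np.array(i["world_to_cam"])
def cloud(d,f,cx,cy,T):
    v,u=np.mgrid[:400,:640]
    p=np.stack([(u-cx)/f*d,(v-cy)/f*d,d],-1)
    return (p-T[:3,3])@T[:3,:3]
def save(n,im): cv2.imwrite("pics/"+n,im[:,:,::-1])
E
python3 - <<'E'
from h import *
for n in("top","scene"):
    im,d,f,cx,cy,T=cam(n); save(n+"0.png",im); np.savez(n+"0.npz",im=im,d=d,f=f,cx=cx,cy=cy,T=T)
    print(n,f,cx,cy,-T[:3,:3].T@T[:3,3],T[:3,:3].round(3).tolist(), (d>0).mean())
s=r.state();print(s)
E
```

```text
top 387.0937513675383 320.6803539134085 203.80357349062731 [0.37948009 0.01248814 1.20185005] [[0.003, -1.0, -0.005], [-0.991, -0.002, -0.132], [0.132, 0.006, -0.991]] 0.99591015625
scene 513.1136617777124 323.3538432495068 202.96295582919933 [1.22320314 0.85082412 1.39502989] [[-0.766, 0.643, 0.011], [0.49, 0.593, -0.639], [-0.417, -0.484, -0.769]] 0.9918515625
{'time_s': 0.1, 'qpos': array([ 1.09846889,  0.59203783,  0.04832457,  1.60967814, -0.03327533,
        0.94275304, -0.03367879]), 'joint_velocities': array([ 1.22553555e-03, -2.94483982e-03,  5.30526707e-05, -3.47725114e-03,
       -7.34358183e-04,  5.60127521e-04,  3.13679089e-04]), 'joint_torque': array([ 4.33952126e-03, -5.49996829e+01,  1.55362498e+00, -1.98825216e+01,
        9.77565476e-03,  3.87337917e-03, -4.21044692e-07]), 'tcp_pos': array([ 0.26785827, -0.67293677,  0.24925419]), 'orientation': array([ 9.82104885e-01,  1.88331946e-01, -2.66649233e-04, -1.00101664e-03]), 'force': array([-0.41073568, -0.33839929, -0.13567617]), 'wrist_torque': array([ 0.03709065, -0.00728527, -0.02443359]), 'grip_force': 0.0, 'width': 0.0852705929992664}
```

View pics/top0.png

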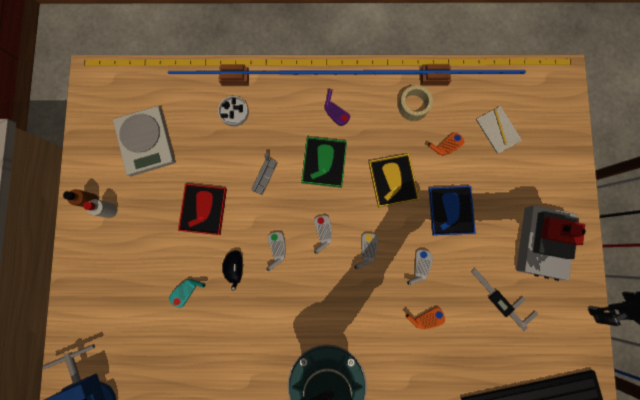

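View pics/scene0.png

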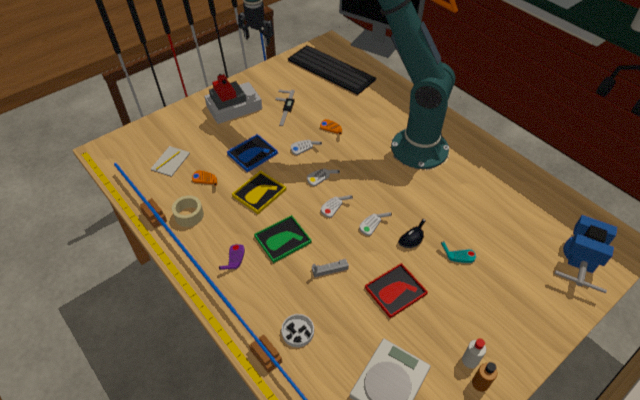

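```bash
cat > seg.py <<'E'
from h import *
def warp(z,n,x0,x1,y0,y1,s,im,f,cx,cy,T):
    # rectified image at plane z: col grows with -y, row grows with -x ; s px/m
    P=np.array([[x1,y1],[x1,y0],[x0,y0],[x0,y1]]); 
    q=np.c_[P,np.full(4,z)]@T[:3,:3].T+T[:3,3]
    uv=np.c_[q[:,0]/q[:,2]*f+cx,q[:,1]/q[:,2]*f+cy].astype(np.float32)
    W,H=int((y1-y0)*s),int((x1-x0)*s)
    M=cv2.getPerspectiveTransform(uv,np.float32([[0,0],[W,0],[W,H],[0,H]]))
    return cv2.warpPerspective(im,M,(W,H),flags=cv2.INTER_CUBIC)
E
python3 - <<'E'
from seg import *
D={n:np.load(n+"0.npz") for n in("top","scene")}
A={n:[D[n][k] for k in("im","f","cx","cy","T")] for n in D}
for n in D:
    c=cloud(D[n]["d"],*A[n][1:]); m=np.abs(c[...,2])<.02
    b=c[m&(c[...,0]>.4)&(c[...,0]<.8)&(np.abs(c[...,1])<.3)]
    print(n,np.percentile(b[:,2],[5,50,95]).round(4))
# rectified at z=.008 for both cameras
for n in D: 
    w=warp(.008,n,.36,.76,-.52,.46,800,*A[n]); print(w.shape); save("rect_"+n+".png",w)
E
```

```text
top [-0.0047 -0.0003  0.013 ]
scene [-0.0046  0.0016  0.0139]
(320, 784, 3)
(320, 784, 3)
```

View pics/rect_top.png

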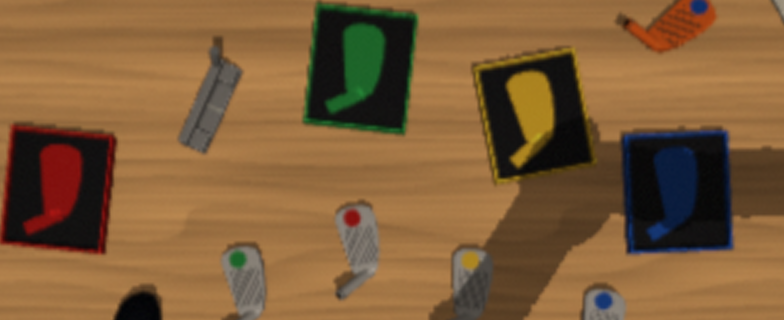

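View pics/rect_scene.png

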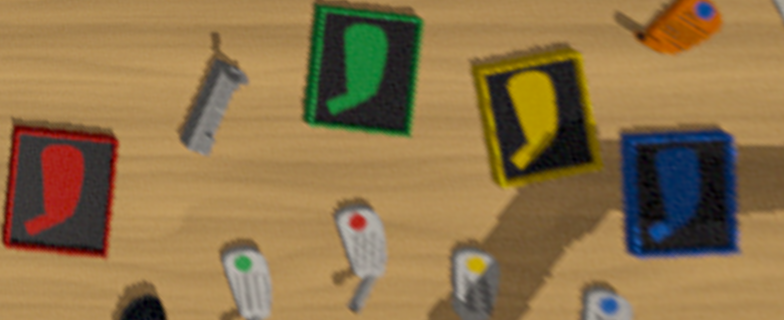

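```bash
cat > meas.py <<'E'
from seg import *
S=1000;X0,X1,Y0,Y1=.28,.78,-.52,.46
H={"red":(0,),"green":(60,),"yellow":(25,),"blue":(110,)}
def cmask(hsv,c):
    h=hsv[...,0].astype(int);d=np.minimum((h-H[c][0])%180,(H[c][0]-h)%180)
    return ((d<(8 if c in("yellow","red") else 15))&(hsv[...,1]>(170 if c in("yellow","red") else 110))&(hsv[...,2]>40)).astype(np.uint8)
def px2w(p): p=np.asarray(p,float); return np.stack([X1-(p[...,1]+.5)/S,Y1-(p[...,0]+.5)/S],-1)
def rect(z,A): return cv2.cvtColor(warp(z,None,X0,X1,Y0,Y1,S,*A),cv2.COLOR_RGB2HSV)
def comps(m):
    n,l,s,c=cv2.connectedComponentsWithStats(m); return [(s[i,4],c[i],(l==i).astype(np.uint8)) for i in range(1,n)]
def pts(m): v,u=np.nonzero(m); return px2w(np.c_[u,v])
def mar(p):
    (cx,cy),(w,h),a=cv2.minAreaRect(p.astype(np.float32)); a=np.radians(a)
    if w<h: w,h,a=h,w,a+np.pi/2
    a=(a+np.pi/2)%np.pi-np.pi/2
    return np.array([cx,cy]),w,h,a   # long axis a within +-90deg of +x
def bb(p,a):
    R=np.array([[np.cos(a),np.sin(a)],[-np.sin(a),np.cos(a)]]); q=p@R.T
    lo,hi=q.min(0),q.max(0); return lo,hi,R,q
E
python3 - <<'E'
from meas import *
for n in("top","scene"):
    D=np.load(n+"0.npz");A=[D[k] for k in("im","f","cx","cy","T")]
    h8=rect(.008,A);h18=rect(.018,A);h15=rect(.013,A)
    for c in H:
        cs=[k for k in comps(cmask(h8,c)) if k[0]>1200 and k[1][1]<310]
        cs.sort(key=lambda k:-k[0])
        rc,w,h,a=mar(pts(cmask(h18,c)*cv2.dilate((max(cs,key=lambda k:np.ptp(np.nonzero(k[2])[0]))[2]),np.ones((25,25)))))
        for k in cs[:3]:
            p=pts(k[2]); 
            if np.ptp(p[:,0])>.13: continue
            lo,hi,R,q=bb(p,a)
            mid=(q[np.abs(q[:,0]-(hi[0]-.042))<.006])
            ym=(np.percentile(mid[:,1],3)+np.percentile(mid[:,1],97))/2
            o=R.T@np.array([hi[0]-.042,ym+.002])
            print(n,c,"tray",rc.round(3),round(w,3),round(h,3),"ang",round(np.degrees(a),1),"outl ext",(hi-lo).round(3),"marPCA",round(np.degrees(mar(p)[3]),1),"midblade",o.round(4),"fromtray",(R@(o-rc)).round(3),"wid",np.ptp(mid[:,1]).round(3))
    low=((h15[...,1]<75)&(h15[...,2]>45)).astype(np.uint8)
    save(n+"_low.png",np.repeat(low[150:,:,None]*255,3,2))
    ker=cv2.getStructuringElement(cv2.MORPH_ELLIPSE,(25,25))
    for c in H:
        for area,cc,m in comps(cmask(h15,c)):
            if not(150<area<700): continue
            # add dot to low mask
            l=cv2.morphologyEx(low|cv2.dilate(m,np.ones((5,5),np.uint8)),cv2.MORPH_CLOSE,np.ones((9,9),np.uint8))
            op=cv2.morphologyEx(l,cv2.MORPH_OPEN,ker)
            g=[k for k in comps(op) if k[2][int(cc[1]),int(cc[0])]]
            full=[k for k in comps(l) if k[2][int(cc[1]),int(cc[0])]]
            if g: 
                b=mar(pts(g[0][2])); print(n,c,"dot",px2w(cc).round(3),"blade",b[0].round(4),round(b[1],3),round(b[2],3),round(np.degrees(b[3]),1),"full",full[0][0])
E
```

```text
top red tray [0.522 0.385] 0.149 0.132 ang -5.7 outl ext [0.118 0.068] marPCA -13.6 midblade [0.5391 0.3856] fromtray [0.017 0.002] wid 0.053
top green tray [0.672 0.009] 0.149 0.126 ang -6.2 outl ext [0.118 0.068] marPCA -14.3 midblade [0.6895 0.0072] fromtray [ 0.018 -0.   ] wid 0.052
top yellow tray [ 0.613 -0.207] 0.153 0.132 ang 10.8 outl ext [0.119 0.069] marPCA 3.2 midblade [ 0.6309 -0.2048] fromtray [ 0.018 -0.001] wid 0.055
top blue tray [ 0.519 -0.384] 0.146 0.13 ang 2.3 outl ext [0.117 0.066] marPCA -6.9 midblade [ 0.5342 -0.3849] fromtray [ 0.015 -0.002] wid 0.048
top red dot [0.487 0.02 ] blade [0.4579 0.0071] 0.091 0.047 18.2 full 4000
top green dot [0.435 0.162] blade [0.407  0.1484] 0.092 0.048 19.0 full 4031
top yellow dot [ 0.434 -0.128] blade [ 0.403  -0.1305] 0.091 0.048 0.0 full 4063
top blue dot [ 0.384 -0.293] blade [ 0.3516 -0.2924] 0.092 0.051 -4.8 full 4189
scene red tray [0.526 0.388] 0.153 0.131 ang -5.8 outl ext [0.115 0.066] marPCA -13.4 midblade [0.537  0.3835] fromtray [ 0.011 -0.003] wid 0.049
scene green tray [0.676 0.012] 0.151 0.134 ang -6.2 outl ext [0.12  0.071] marPCA -14.2 midblade [0.6896 0.0051] fromtray [ 0.014 -0.006] wid 0.055
scene red dot [0.485 0.016] blade [0.46  0.006] 0.099 0.055 18.8 full 5088
scene green dot [0.434 0.158] blade [0.4089 0.148 ] 0.099 0.053 19.2 full 4976
scene yellow dot [ 0.431 -0.132] blade [ 0.404 -0.131] 0.099 0.057 0.0 full 5331
scene blue dot [ 0.381 -0.297] blade [ 0.354  -0.2939] 0.098 0.063 -3.3 full 5556
```

View pics/top_low.png

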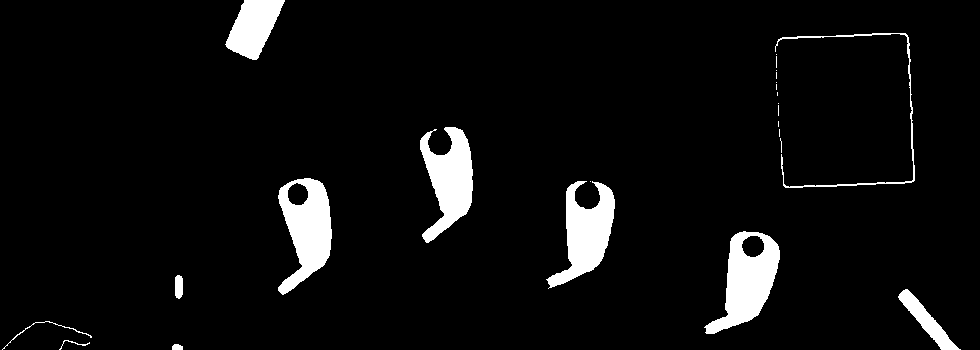

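```bash
python3 - <<'E'
from meas import *
ker=cv2.getStructuringElement(cv2.MORPH_ELLIPSE,(27,27))
def pca(m):
    p=pts(m);c=p.mean(0);w,v=np.linalg.eigh(np.cov((p-c).T));a=np.arctan2(v[1,1],v[0,1]);a=(a+np.pi/2)%np.pi-np.pi/2
    return c,a,w
n="top"
D=np.load(n+"0.npz");A=[D[k] for k in("im","f","cx","cy","T")]
h8=rect(.008,A);h15=rect(.013,A)
tr={"red":(-5.7,.5391,.3856),"green":(-6.2,.6895,.0072),"yellow":(10.8,.6309,-.2048),"blue":(2.3,.5342,-.3849)}
off=[]
for c in H:
    a0,x,y=tr[c]
    col,row=int((Y1-y)*S),int((X1-x)*S)
    k=[k for k in comps(cmask(h8,c)) if k[2][row,col]][0]
    cb,a,w=pca(cv2.morphologyEx(k[2],cv2.MORPH_OPEN,ker))
    lo,hi,R,q=bb(np.array([[x,y]]),np.radians(a0))
    cf,af,wf=pca(k[2])
    o=np.r_[np.degrees(a)-a0,R@(cb-[x,y]),np.degrees(af)-a0,R@(cf-[x,y])];off.append(o);print(c,o.round(4))
o=np.mean(off,0)
low=((h15[...,1]<75)&(h15[...,2]>45)).astype(np.uint8)
for c in H:
    for area,cc,m in comps(cmask(h15,c)):
        if not(150<area<700): continue
        l=cv2.morphologyEx(low|cv2.dilate(m,np.ones((5,5),np.uint8)),cv2.MORPH_CLOSE,np.ones((9,9),np.uint8))
        f=[k for k in comps(l) if k[2][int(cc[1]),int(cc[0])]]
        if not f: continue
        for s,M in((0,cv2.morphologyEx(f[0][2],cv2.MORPH_OPEN,ker)),(3,f[0][2])):
            cb,a,w=pca(M); t=a-np.radians(o[s]); R=np.array([[np.cos(t),-np.sin(t)],[np.sin(t),np.cos(t)]])
            print(c,"ang",np.degrees(t).round(1),"mid",(cb-R@o[s+1:s+3]).round(4),"dot in head",(R.T@(px2w(cc)-(cb-R@o[s+1:s+3]))).round(4))
E
```

```text
red [ 1.3165e+00 -4.7000e-03 -1.1000e-03 -1.0181e+01 -1.1400e-02  1.8000e-03]
green [ 1.5868e+00 -4.1000e-03 -9.0000e-04 -1.0455e+01 -1.1100e-02  2.0000e-03]
yellow [ 1.48990e+00 -4.20000e-03 -7.00000e-04 -1.04787e+01 -1.11000e-02
  2.20000e-03]
blue [ 1.72360e+00 -1.30000e-03 -1.20000e-03 -1.12847e+01 -9.60000e-03
  1.90000e-03]
red ang 10.0 mid [0.4638 0.012 ] dot in head [0.0241 0.0036]
red ang 11.5 mid [0.4654 0.0118] dot in head [0.0226 0.0035]
green ang 9.6 mid [0.4125 0.1534] dot in head [0.0239 0.0047]
green ang 10.4 mid [0.414  0.1534] dot in head [0.0226 0.0047]
yellow ang -6.3 mid [ 0.41   -0.1278] dot in head [0.0239 0.0029]
yellow ang -2.9 mid [ 0.4123 -0.1287] dot in head [0.0217 0.0022]
blue ang nan mid [nan nan] dot in head [nan nan]
blue ang 96.0 mid [ 0.7517 -0.401 ] dot in head [-0.0108  0.002 ]
blue ang -13.7 mid [ 0.3589 -0.29  ] dot in head [0.0247 0.0027]
blue ang -8.8 mid [ 0.3617 -0.2913] dot in head [0.0219 0.0015]<stdin>:4: RuntimeWarning: Mean of empty slice.
  ret = um.true_divide(
  avg = a.mean(axis, **keepdims_kw)
<stdin>:4: RuntimeWarning: Degrees of freedom <= 0 for slice
  c *= np.true_divide(1, fact)
  c *= np.true_divide(1, fact)
```

Request:
move_arm(
  deltas=[
    [0.092,0.381,-0.05,0,0,-0.571],
    [0.092,0.381,-0.05,0,0,-0.571],
    [0.092,0.381,-0.05,0,0,-0.571],
    [0.092,0.381,-0.05,0,0,-0.571],
    [0.092,0.381,-0.05,0,0,-0.571],
    [0.092,0.381,-0.05,0,0,-0.571],
    [0.092,0.381,-0.05,0,0,-0.571],
    [0.092,0.381,-0.13,0,0,-0.571],
    [0.092,0.381,-0.15,0,0,-0.571],
    [0.092,0.381,-0.15,0,0,-0.571],
    [0.092,0.381,-0.15,0,0,-0.571],
    [0.092,0.381,-0.15,0,0,-0.571],
  ],
  fingers=1,
  force=40,
)

```text
time_s: 1.6
tcp_pos: [0.3609, -0.2934, 0.1018]
orientation: [0.995, -0.096, 0.001, 0.001]
force: [0.1, 0.3, 0.0]
width: 0.0854
grip_force: 0.0
```

```bash
python3 - <<'E'
from seg import *
im,d,f,cx,cy,T=cam("scene")
A=(im,f,cx,cy,T)
q=T[:3,:3]@np.array([.36,-.29,.03])+T[:3,3];u,v=int(q[0]/q[2]*f+cx),int(q[1]/q[2]*f+cy)
a=cv2.resize(im[v-70:v+50,u-70:u+70],None,fx=4,fy=4,interpolation=cv2.INTER_CUBIC);save("b1.png",a);print(u,v,r.state()["orientation"])
E
```

```text
300 143 [ 9.95375236e-01 -9.60506747e-02  1.35136800e-03  7.62979063e-04]
```

View pics/b1.png

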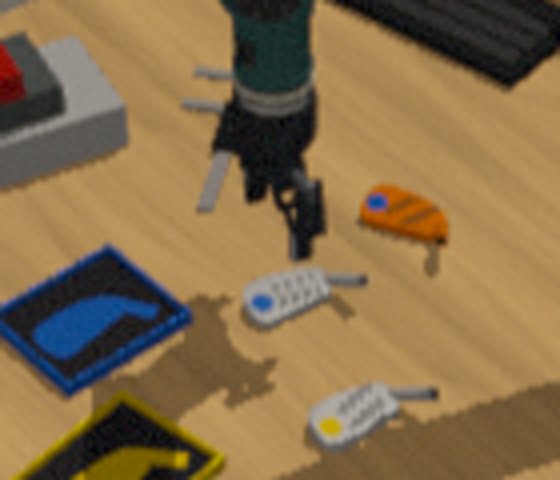

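The picture shows the gripper over the blue iron (blade at about 290,295), with the fingers aligned across the blade. Next I descend and grip.

Request:
move_arm(
  deltas=[
    [0,0,-0.03,0,0,0],
    [0,0,-0.06,0,0,0],
    [0,0,-0.075,0,0,0],
    [0,0,-0.081,0,0,0],
    [0,0,-0.081,0,0,0],
    [0,0,-0.081,0,0,0],
  ],
)

```text
time_s: 2.4
tcp_pos: [0.3605, -0.2929, 0.02]
orientation: [0.995, -0.096, 0.001, 0.0]
force: [0.3, 0.1, -0.0]
width: 0.0859
grip_force: 0.0
```

Request:
move_arm(
  deltas=[
    [0,0,0,0,0,0],
    [0,0,0,0,0,0],
    [0,0,0,0,0,0],
    [0,0,0,0,0,0],
    [0,0,0,0,0,0],
    [0,0,0,0,0,0],
    [0,0,0,0,0,0],
    [0,0,0,0,0,0],
  ],
  fingers=0,
  force=40,
)

```text
time_s: 3.4
tcp_pos: [0.3603, -0.2929, 0.02]
orientation: [0.995, -0.096, 0.0, 0.0]
force: [-0.2, -0.7, 8.2]
width: 0.0464
grip_force: 39.5
```

Request:
move_arm(
  deltas=[
    [0,0,0.003,0,0,0],
    [0,0,0.01,0,0,0],
    [0,0,0.03,0,0,0],
    [0,0,0.06,0,0,0],
    [0,0,0.09,0,0,0],
    [0,0,0.1,0,0,0],
    [0,0,0.1,0,0,0],
    [0,0,0.1,0,0,0],
  ],
)

```text
time_s: 4.4
tcp_pos: [0.3596, -0.2921, 0.1185]
orientation: [0.995, -0.096, -0.001, -0.0]
force: [-0.5, 0.6, -2.3]
width: 0.0462
grip_force: 41.6
```

```bash
python3 - <<'E'
from seg import *
im,d,f,cx,cy,T=cam("scene")
q=T[:3,:3]@np.array([.36,-.29,.11])+T[:3,3];u,v=int(q[0]/q[2]*f+cx),int(q[1]/q[2]*f+cy)
a=cv2.resize(im[v-40:v+50,u-60:u+60],None,fx=5,fy=5,interpolation=cv2.INTER_CUBIC);save("b2.png",a);print(r.state()["force"],r.state()["wrist_torque"],r.state()["width"])
E
```

```text
[-0.04218156 -0.33029807 -2.04600104] [-0.04799668 -0.02461849 -0.00849724] 0.04639542876430687
```

View pics/b2.png

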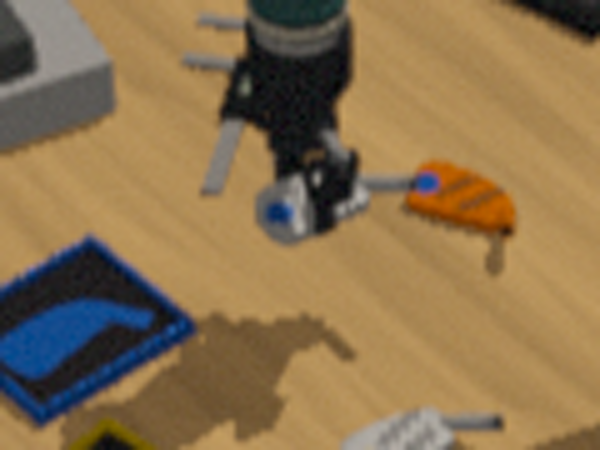

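Request:
move_arm(
  deltas=[
    [0.03,-0.016,0,0,0,0.04],
    [0.07,-0.038,0,0,0,0.09],
    [0.11,-0.06,0,0,0,0.15],
    [0.15,-0.08,0,0,0,0.2],
    [0.17,-0.09,0,0,0,0.225],
    [0.176,-0.094,-0.01,0,0,0.232],
    [0.176,-0.094,-0.04,0,0,0.232],
    [0.176,-0.094,-0.06,0,0,0.232],
    [0.176,-0.094,-0.07,0,0,0.232],
    [0.176,-0.094,-0.075,0,0,0.232],
    [0.176,-0.094,-0.075,0,0,0.232],
    [0.176,-0.094,-0.075,0,0,0.232],
  ],
)

```text
time_s: 5.95
tcp_pos: [0.5366, -0.387, 0.0452]
orientation: [1.0, 0.02, 0.001, 0.0]
force: [-0.3, -0.5, -2.6]
width: 0.0463
grip_force: 41.6
```

```bash
python3 - <<'E'
from seg import *
for n,k in(("scene",5),):
    im,d,f,cx,cy,T=cam(n)
    q=T[:3,:3]@np.array([.53,-.385,.03])+T[:3,3];u,v=int(q[0]/q[2]*f+cx),int(q[1]/q[2]*f+cy)
    save("b3.png",cv2.resize(im[v-50:v+40,u-60:u+60],None,fx=5,fy=5,interpolation=cv2.INTER_CUBIC))
    c=cloud(d,f,cx,cy,T); 
    # points of head: low-saturation bright within .07 of mid and z .02-.06
    h=cv2.cvtColor(im,cv2.COLOR_RGB2HSV); m=(np.hypot(c[...,0]-.536,c[...,1]+.385)<.06)&(c[...,2]>.022)&(h[...,1]<60)&(h[...,2]>110)
    p=c[m]; C=np.c_[p[:,:2]-[.536,-.385],np.ones(len(p))]; print(len(p),np.linalg.lstsq(C,p[:,2],rcond=None)[0])
E
```

```text
68 [0.04901683 1.44399299 0.05499964]
```

View pics/b3.png

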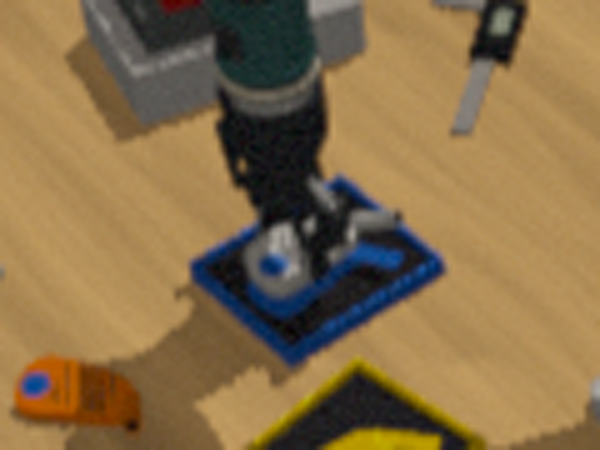

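Request:
move_arm(
  deltas=[
    [0,0,-0.006,0,0,0],
    [0,0,-0.011,0,0,0],
    [0,0,-0.014,0,0,0],
    [0,0,-0.014,0,0,0],
    [0,0,-0.014,0,0,0],
  ],
)

```text
time_s: 6.62
tcp_pos: [0.5361, -0.3867, 0.0303]
orientation: [1.0, 0.02, -0.0, 0.0]
force: [-0.2, -0.7, -2.3]
width: 0.0462
grip_force: 41.6
```

Request:
move_arm(
  deltas=[
    [0,0,-0.001,0,0,0],
    [0,0,-0.002,0,0,0],
    [0,0,-0.002,0,0,0],
    [0,0,-0.002,0,0,0],
  ],
)

```text
time_s: 7.12
tcp_pos: [0.5362, -0.3867, 0.0284]
orientation: [1.0, 0.02, 0.0, 0.0]
force: [0.3, -0.4, -1.9]
width: 0.0463
grip_force: 41.7
```

Request:
move_arm(
  deltas=[
    [0,0,-0.0005,0,0,0],
    [0,0,-0.001,0,0,0],
    [0,0,-0.001,0,0,0],
  ],
)

```text
time_s: 7.5
tcp_pos: [0.5362, -0.3867, 0.0282]
orientation: [1.0, 0.02, 0.0, 0.0]
force: [-1.1, 1.0, 4.6]
width: 0.0466
grip_force: 42.7
```

Request:
move_arm(
  deltas=[
    [0,0,0,0,0,0],
    [0,0,0,0,0,0],
    [0,0,0,0,0,0],
    [0,0,0,0,0,0],
    [0,0,0,0,0,0],
    [0,0,0.02,0,0,0],
    [0,0,0.06,0,0,0],
    [0,0,0.1,0,0,0],
    [0,0,0.12,0,0,0],
    [0,0,0.12,0,0,0],
  ],
  fingers=0.85,
)

```text
time_s: 8.75
tcp_pos: [0.537, -0.3873, 0.1494]
orientation: [1.0, 0.02, 0.002, 0.001]
force: [-0.7, 1.2, 0.6]
width: 0.0728
grip_force: 0.0
```

Request:
move_arm(
  deltas=[
    [-0.025,0.05,0,0,0,-0.02],
    [-0.05,0.1,0,0,0,-0.05],
    [-0.075,0.15,0,0,0,-0.07],
    [-0.1,0.2,0,0,0,-0.1],
    [-0.12,0.24,0,0,0,-0.12],
    [-0.125,0.257,0,0,0,-0.12],
    [-0.125,0.257,-0.04,0,0,-0.12],
    [-0.125,0.257,-0.08,0,0,-0.12],
    [-0.125,0.257,-0.11,0,0,-0.12],
    [-0.125,0.257,-0.125,0,0,-0.12],
    [-0.125,0.257,-0.128,0,0,-0.12],
    [-0.125,0.257,-0.128,0,0,-0.12],
    [-0.125,0.257,-0.128,0,0,-0.12],
  ],
  fingers=1,
)

```text
time_s: 10.38
tcp_pos: [0.4097, -0.1292, 0.018]
orientation: [0.999, -0.04, -0.002, -0.0]
force: [0.2, 0.4, -0.8]
width: 0.0854
grip_force: 0.0
```

```bash
python3 - <<'E'
from seg import *
im,d,f,cx,cy,T=cam("top")
A=(im,f,cx,cy,T)
a=warp(.02,0,.44,.64,-.49,-.29,2000,*A);b=warp(.01,0,.32,.52,-.22,-.02,2000,*A)
save("b4.png",np.hstack([a,b]))
E
```

```text
(no output)
```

View pics/b4.png

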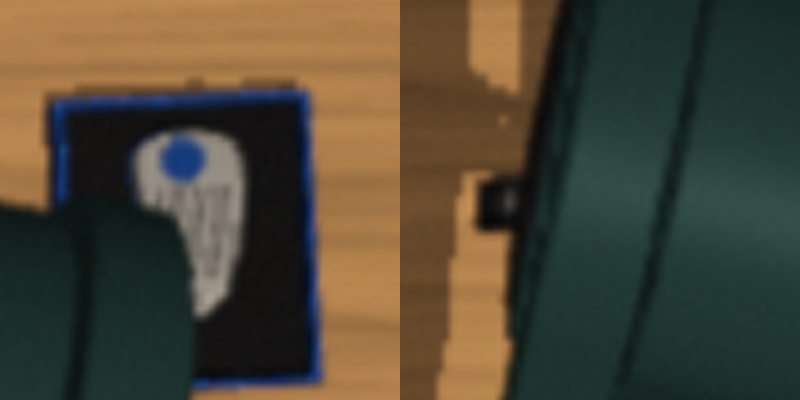

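Blue lies flat over its outline, with its dot at (182,158). Yellow is next.

Request:
move_arm(
  deltas=[
    [0,0,0.002,0,0,0],
    [0,0,0.002,0,0,0],
    [0,0,0.002,0,0,0],
    [0,0,0.002,0,0,0],
    [0,0,0.002,0,0,0],
    [0,0,0.002,0,0,0],
    [0,0,0.002,0,0,0],
    [0,0,0.002,0,0,0],
  ],
  fingers=0,
)

```text
time_s: 11.42
tcp_pos: [0.4109, -0.1301, 0.0216]
orientation: [0.999, -0.04, 0.0, 0.0]
force: [-1.0, -1.9, 7.0]
width: 0.0463
grip_force: 40.6
```

Request:
move_arm(
  deltas=[
    [0,0,0.003,0,0,0],
    [0,0,0.01,0,0,0],
    [0,0,0.04,0,0,0],
    [0,0,0.08,0,0,0],
    [0.01,-0.004,0.1,0,0,0.02],
    [0.05,-0.018,0.1,0,0,0.06],
    [0.1,-0.035,0.1,0,0,0.12],
    [0.15,-0.053,0.1,0,0,0.18],
    [0.19,-0.067,0.1,0,0,0.24],
    [0.215,-0.075,0.1,0,0,0.269],
    [0.22,-0.077,0.08,0,0,0.269],
    [0.22,-0.077,0.05,0,0,0.269],
    [0.22,-0.077,0.03,0,0,0.269],
    [0.22,-0.077,0.018,0,0,0.269],
    [0.22,-0.077,0.013,0,0,0.269],
    [0.22,-0.077,0.011,0,0,0.269],
    [0.22,-0.077,0.01,0,0,0.269],
    [0.22,-0.077,0.01,0,0,0.269],
  ],
)

```text
time_s: 13.68
tcp_pos: [0.6315, -0.2067, 0.0319]
orientation: [0.996, 0.094, 0.0, 0.0]
force: [-0.4, 0.5, -1.4]
width: 0.046
grip_force: 42.2
```

Request:
move_arm(
  deltas=[
    [0,0,-0.0005,0,0,0],
    [0,0,-0.001,0,0,0],
    [0,0,-0.0015,0,0,0],
    [0,0,-0.002,0,0,0],
    [0,0,-0.002,0,0,0],
  ],
)

```text
time_s: 14.3
tcp_pos: [0.6313, -0.2067, 0.0298]
orientation: [0.996, 0.094, 0.0, -0.0]
force: [-0.1, 0.8, 2.0]
width: 0.0461
grip_force: 42.8
```

Request:
move_arm(
  deltas=[
    [0,0,0,0,0,0],
    [0,0,0,0,0,0],
    [0,0,0,0,0,0],
    [0,0,0,0,0,0],
    [0,0,0,0,0,0],
    [0,0,0.02,0,0,0],
    [0,0,0.06,0,0,0],
    [0,0,0.1,0,0,0],
    [-0.02,0.026,0.12,0,0,0],
    [-0.05,0.065,0.12,0,0,0],
    [-0.085,0.11,0.12,0,0,0],
    [-0.12,0.155,0.12,0,0,0],
    [-0.15,0.195,0.12,0,0,0],
    [-0.166,0.217,0.12,0,0,0],
    [-0.166,0.217,0.12,0,0,0],
    [-0.166,0.217,0.09,0,0,0],
    [-0.166,0.217,0.05,0,0,0],
  ],
  fingers=0.85,
)

```text
time_s: 16.42
tcp_pos: [0.4683, 0.0095, 0.0801]
orientation: [0.996, 0.094, 0.003, 0.001]
force: [-0.2, -0.6, -1.0]
width: 0.0726
grip_force: 0.0
```

Request:
move_arm(
  deltas=[
    [0,0,-0.02,0,0,0],
    [0,0,-0.04,0,0,0],
    [0,0,-0.053,0,0,0],
    [0,0,-0.058,0,0,0],
    [0,0,-0.058,0,0,0],
    [0,0,-0.058,0,0,0],
  ],
  fingers=1,
)

```text
time_s: 17.18
tcp_pos: [0.4658, 0.0101, 0.0218]
orientation: [0.996, 0.094, 0.001, 0.0]
force: [0.9, 0.2, -0.9]
width: 0.0855
grip_force: 0.0
```

Request:
move_arm(
  deltas=[
    [0,0,0,0,0,0],
    [0,0,0,0,0,0],
    [0,0,0,0,0,0],
    [0,0,0,0,0,0],
    [0,0,0,0,0,0],
    [0,0,0,0,0,0],
    [0,0,0,0,0,0],
    [0,0,0,0,0,0],
  ],
  fingers=0,
)

```text
time_s: 18.18
tcp_pos: [0.4653, 0.0102, 0.022]
orientation: [0.996, 0.094, 0.001, -0.0]
force: [-0.6, -0.7, 7.2]
width: 0.0463
grip_force: 39.5
```

Request:
move_arm(
  deltas=[
    [0,0,0.003,0,0,0],
    [0,0,0.01,0,0,0],
    [0,0,0.04,0,0,0],
    [0,0,0.08,0,0,0],
    [0.002,0.01,0.11,0,0,0],
    [0.01,0.05,0.12,0,0,-0.03],
    [0.02,0.1,0.12,0,0,-0.07],
    [0.03,0.15,0.12,0,0,-0.11],
    [0.04,0.2,0.12,0,0,-0.15],
    [0.05,0.25,0.12,0,0,-0.19],
    [0.06,0.3,0.12,0,0,-0.23],
    [0.068,0.345,0.12,0,0,-0.27],
    [0.073,0.373,0.12,0,0,-0.286],
    [0.073,0.373,0.11,0,0,-0.286],
    [0.073,0.373,0.08,0,0,-0.286],
    [0.073,0.373,0.05,0,0,-0.286],
    [0.073,0.373,0.03,0,0,-0.286],
    [0.073,0.373,0.018,0,0,-0.286],
    [0.073,0.373,0.012,0,0,-0.286],
    [0.073,0.373,0.01,0,0,-0.286],
  ],
)

```text
time_s: 20.68
tcp_pos: [0.5385, 0.3834, 0.0316]
orientation: [0.999, -0.049, 0.0, -0.0]
force: [-0.2, -0.3, -1.6]
width: 0.0461
grip_force: 42.0
```

Request:
move_arm(
  deltas=[
    [0,0,0,0,0,0],
    [0,0,0,0,0,0],
    [0,0,-0.001,0,0,0],
    [0,0,-0.0015,0,0,0],
    [0,0,-0.002,0,0,0],
    [0,0,-0.002,0,0,0],
  ],
)

```text
time_s: 21.42
tcp_pos: [0.5383, 0.3835, 0.0302]
orientation: [0.999, -0.049, 0.0, -0.0]
force: [-1.8, 0.4, 6.0]
width: 0.0462
grip_force: 43.3
```

Request:
move_arm(
  deltas=[
    [0,0,0,0,0,0],
    [0,0,0,0,0,0],
    [0,0,0,0,0,0],
    [0,0,0,0,0,0],
    [0,0,0,0,0,0],
    [0,0,0.02,0,0,0],
    [0,0,0.06,0,0,0],
    [0,0,0.1,0,0,0],
    [-0.015,-0.03,0.12,0,0,0.03],
    [-0.04,-0.075,0.12,0,0,0.09],
    [-0.065,-0.12,0.12,0,0,0.15],
    [-0.09,-0.165,0.12,0,0,0.2],
    [-0.115,-0.21,0.12,0,0,0.25],
    [-0.125,-0.2315,0.12,0,0,0.274],
    [-0.125,-0.2315,0.12,0,0,0.274],
    [-0.125,-0.2315,0.09,0,0,0.274],
    [-0.125,-0.2315,0.06,0,0,0.274],
  ],
  fingers=0.85,
)

```text
time_s: 23.55
tcp_pos: [0.4153, 0.1539, 0.0894]
orientation: [0.996, 0.089, 0.002, -0.001]
force: [0.2, 0.6, -0.8]
width: 0.0726
grip_force: 0.0
```

Request:
move_arm(
  deltas=[
    [0,0,-0.02,0,0,0],
    [0,0,-0.04,0,0,0],
    [0,0,-0.058,0,0,0],
    [0,0,-0.068,0,0,0],
    [0,0,-0.068,0,0,0],
    [0,0,-0.068,0,0,0],
  ],
  fingers=1,
)

```text
time_s: 24.3
tcp_pos: [0.4141, 0.1527, 0.0216]
orientation: [0.996, 0.089, 0.001, -0.0]
force: [-0.0, -0.1, 1.0]
width: 0.0856
grip_force: 0.0
```

Request:
move_arm(
  deltas=[
    [0,0,0,0,0,0],
    [0,0,0,0,0,0],
    [0,0,0,0,0,0],
    [0,0,0,0,0,0],
    [0,0,0,0,0,0],
    [0,0,0,0,0,0],
    [0,0,0,0,0,0],
    [0,0,0,0,0,0],
  ],
  fingers=0,
)

```text
time_s: 25.3
tcp_pos: [0.4133, 0.152, 0.0221]
orientation: [0.996, 0.088, 0.0, -0.0]
force: [0.2, -0.3, 7.3]
width: 0.0462
grip_force: 39.5
```

Request:
move_arm(
  deltas=[
    [0,0,0.003,0,0,0],
    [0,0,0.01,0,0,0],
    [0,0,0.04,0,0,0],
    [0,0,0.08,0,0,0],
    [0.01,-0.005,0.11,0,0,0],
    [0.046,-0.025,0.12,0,0,-0.04],
    [0.092,-0.049,0.12,0,0,-0.09],
    [0.138,-0.074,0.12,0,0,-0.14],
    [0.184,-0.098,0.12,0,0,-0.19],
    [0.23,-0.122,0.12,0,0,-0.24],
    [0.26,-0.138,0.12,0,0,-0.275],
    [0.276,-0.147,0.12,0,0,-0.283],
    [0.276,-0.147,0.11,0,0,-0.283],
    [0.276,-0.147,0.08,0,0,-0.283],
    [0.276,-0.147,0.05,0,0,-0.283],
    [0.276,-0.147,0.03,0,0,-0.283],
    [0.276,-0.147,0.018,0,0,-0.283],
    [0.276,-0.147,0.012,0,0,-0.283],
    [0.276,-0.147,0.01,0,0,-0.283],
  ],
)

```text
time_s: 27.68
tcp_pos: [0.6894, 0.0048, 0.0316]
orientation: [0.999, -0.053, 0.0, 0.0]
force: [0.3, -0.7, -2.2]
width: 0.0462
grip_force: 41.9
```

Request:
move_arm(
  deltas=[
    [0,0,0,0,0,0],
    [0,0,0,0,0,0],
    [0,0,-0.001,0,0,0],
    [0,0,-0.0015,0,0,0],
    [0,0,-0.002,0,0,0],
    [0,0,-0.002,0,0,0],
  ],
)

```text
time_s: 28.42
tcp_pos: [0.6894, 0.0048, 0.0303]
orientation: [0.999, -0.053, 0.0, -0.0]
force: [-2.3, 0.0, 5.2]
width: 0.0458
grip_force: 43.2
```

Release, then retreat high and clear of the trays for a final look.

Request:
move_arm(
  deltas=[
    [0,0,0,0,0,0],
    [0,0,0,0,0,0],
    [0,0,0,0,0,0],
    [0,0,0,0,0,0],
    [0,0,0,0,0,0],
    [0,0,0.02,0,0,0],
    [0,0,0.06,0,0,0],
    [0,0,0.11,0,0,0],
    [-0.05,0.03,0.15,0,0,0],
    [-0.1,0.06,0.18,0,0,0],
    [-0.15,0.09,0.2,0,0,0],
    [-0.2,0.11,0.2,0,0,0],
    [-0.23,0.12,0.2,0,0,0],
    [-0.23,0.12,0.2,0,0,0],
    [-0.23,0.12,0.2,0,0,0],
  ],
  fingers=0.85,
)

```text
time_s: 30.3
tcp_pos: [0.4604, 0.1247, 0.2304]
orientation: [0.999, -0.053, 0.001, -0.001]
force: [0.3, -0.2, -0.8]
width: 0.0725
grip_force: 0.0
```

```bash
python3 - <<'E'
from seg import *
im,d,f,cx,cy,T=cam("top");A=(im,f,cx,cy,T)
a=warp(.02,0,.40,.78,-.48,.47,800,*A)
im,d,f,cx,cy,T=cam("scene");A=(im,f,cx,cy,T)
b=warp(.02,0,.40,.76,-.48,.47,800,*A)
w=np.vstack([a,b]);print(w.shape);save("end.png",w)
E
```

```text
(592, 760, 3)
```

View pics/end.png

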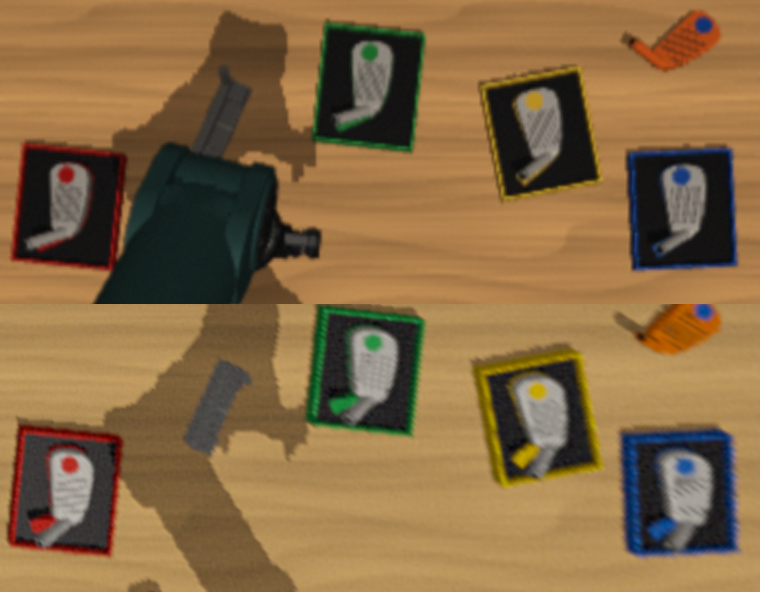

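The final view shows all four heads flat on their outlines, with only thin colour fringes of about 3 mm showing. The dots are at (66,174), (370,52), (534,100) and (681,176). The putter is still where it lay.

```bash
python3 -c "
from bench import r
print(r.close_job())"
```

```text
the job is handed in; nothing more can be done
None
```

I laid all four iron heads face up on the outlines in their own trays and handed the job in after about 30 s. They sit about 3 mm off their outlines by eye in the final picture; I got no verdict back, and though I never went near the hybrid head, I didn't check its position at the end.

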